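Set the stroke of a dosing pump and shut its splash shutter

TASK

The stroke knob of the dosing pump sits down in the round well of its top deck. Turn it clockwise until its nose points straight at the tab of the setting ring round the well, then slide the clear splash shutter fully shut over the well. Do not disturb the things that stand behind the pump.

Things in the scene. Friction and masses are not known exactly. Their poses are not given: they have to be found in the camera images.
- pump: Metering pump, grey housing 146 mm deep (x) by 250 mm long (y), fixed; grey head at its right end (-y, out to y = -172 mm) with a capped valve 137 mm high. Origin: on the bench under the housing; x to the back, y to the left along its length, z up. The flat deck is at z = 120 mm; two black rails run along y at x = +-62 to +-72 mm, up to z = 130.5 mm
- well (a point): Centre of the mouth of the round well in the deck, on the knob's axis: 92 mm across, 34 mm deep (floor at pump z = 86 mm), at pump x = 0, y = +55, z = 120 mm. The point's axes are the pump's
- knob (a joint): Turn of the black stroke knob about the well's vertical axis, rad, 0 to 4.71, growing CLOCKWISE seen from above; friction 0.08 N m, stays where it is left. At 0 the nose points 135 degrees counter-clockwise of the pump's +x (near left), at 2.356 along the pump's +x
- knob_grip (a point): Point on the knob's axis at the top of its upright grip bar (pump z = 115.5 mm). The bar is 15 mm wide with flat sides, 42 mm long (22 mm to the tail, 20 mm towards the nose) and 22 mm high, on a round skirt 48 mm across whose top is at pump z = 93.5 mm. The point's x axis points along the bar to the nose, z up
- knob_nose (a point): Tip of the knob's pointed nose, 28 mm from the axis, at the height of the bar's top; a white line on the bar's top runs to it. Its x axis points along the bar, away from the axis
- set_tab (a point): Inner tip of the arrow-shaped dark tab on the fixed steel setting ring that lies on the deck round the well (93 mm inside, 108 mm outside, 2 mm thick; tab 18 mm wide, 18 mm long, 3.5 mm thick), 46.5 mm from the knob's axis. Its x axis points from the knob's axis outward through the tab. It lies within 0.4 rad of the pump's +x
- shutter_grip (a point): Middle of the top of the shutter's upright black grip ridge: 66 mm long (pump x), 10 mm thick (pump y), 14 mm high, top at pump z = 142 mm. The shutter is a clear plate 132 mm (x) by 110 mm (y) by 3 mm, top at pump z = 128 mm; its left, leading edge is 25 mm left of the ridge's middle. The point's axes are the pump's
- shutter (a joint): Travel of the splash shutter, m: 0 = fully shut over the well (left end stop), 0.125 = fully open; it grows as the shutter slides to the pump's right (-y). Friction about 1.5 N, stays where it is left
- strip_tube: Bystander: tube of test strips with a blue cap, 30 mm across, 78 mm high, standing behind the pump. Origin under its foot
- tape_reel: Bystander: yellow reel of thread tape lying flat behind the pump, 44 mm across, 13 mm high. Origin under its middle
- powder_pot: Bystander: white powder pot, 40 mm across, 47 mm high, standing behind the right end of the pump. Origin under its foot

How it is judged (in metres and radians):
On the way:
1. the knob's nose points at the set tab while the shutter is still open (angle between the x axis of knob_nose and the x axis of set_tab, either way round below 0.15 rad and value of joint shutter above 0.06 m), for 0.3 s.
At the end, for the whole second after the job is handed in: The knob's nose points at the set tab within 0.15 rad (8.6 degrees, inside the width of the tab), and the shutter is fully shut over the well (travel under 4 mm) (angle between the x axis of knob_nose and the x axis of set_tab, either way round below 0.15 rad and value of joint shutter below 0.004 m); the robot touches nothing.
It fails at once if a thing behind the pump is shifted by more than 30 mm or knocked over (distance of any of strip_tube, tape_reel, powder_pot from where it was at the start of the episode above 0.03 m or angle between any of strip_tube, powder_pot's own z axis and vertical above 0.5 rad).
It also fails if it takes over 48 s, if anything falls off the work surface, if the arm or the gripper's body presses on something with over 40 N, if the wrist force passes 120 N, or if a joint passes its speed limit or range.

ROBOT

A 7-joint arm with a two-finger parallel gripper is mounted at the origin on a cart in front of the work surface, level with it; the furniture and walls round the work are solid. World frame = base frame: x ahead of the robot, y to its left, z up, the work surface at z = 0. Lengths are in mm, angles in rad, forces in N, time in s.
With the tool pointing down it reaches from about 400 to 875 mm from the base axis. Payload 4.4 kg.
Tool frame: the origin (TCP) lies where the fingers leave the gripper's body, on its centre line; the fingertips stand 73 mm ahead of it and the grasp point (between the pads) lies 54 mm ahead of it; z points along the fingers, y is the line along which they close (so a half turn about z gives the same grasp; the last joint's range is limited). The gripper opens to 85 mm and grips with 20 to 120 N. Pads are 22 mm wide; open, the fingers measure 114 mm over their backs; the gripper's body (76 mm by 85 mm) begins 54 mm behind the grasp point. The pads swing forward as they close: fully open they stand 13 mm farther back than shut.
Start: joints at [1.091, 0.628, 0.038, 1.517, -0.027, 0.996, -0.02], TCP at [261.385, -595.143, 303.913] pointing down, gripper open.
Joint ranges: [-3.06, 3.06], [-0.37, 2.12], [-1.25, 1.32], [0.18, 2.47], [-1.1, 4.24], [0.23, 1.98], [-2.94, 2.94]. Speed limits (rad/s): [2.57, 2.57, 3.14, 3.14, 3.14, 3.14, 3.14].

INTERFACE

Orientations are given as [roll, pitch, yaw] about the fixed x, y, z axes, in that order (R = Rz(yaw) Ry(pitch) Rx(roll)).
In Python, from cell import ctrl gives the robot as it stands.
- The arm moves only by the tool send_rows, never from a script. Its argument "rows" is a list that holds one entry, the list of rows, each a list of 6 numbers: the shift along the tool's x, y, z in cm, then the turn, a rotation vector about the tool's x, y, z in rad. In form: [[[tx, ty, tz, wx, wy, wz], ...]]. A call has 1 to 10 rows; each row is the pose to reach, as a shift and turn from the pose commanded when the call began, along the tool's axes at that moment; what a row does not reach only later rows make up. A row lasts 1/10 s, in which the tool goes at most 50 mm and 8.59 degrees, less where a joint would pass 70% of its speed; a pose out of reach is approached as far as the arm can. A call with a gripper value outside its range is refused whole. "grip" is the closure in counts, from 0 (fully open) to 255 (shut), set as the call begins (left out, the last holds). The fingers move at their own pace and stop on an object; the grip force is fixed at half the most. Time passes only in rows, so rows that repeat a pose let the fingers close. It gives the time, the measured TCP pose, the force, the opening and the grip force at its end, in the units of the state.
- ctrl.read_state(): the state, without advancing time (a new reading comes with each control period).
- ctrl.get_image(name): name is "side" or "top"; returns a dict with "pixels" (420x560x3 uint8, red, green, blue), "fx", "fy", "cx", "cy" (pixels), "extrinsics" (4x4, takes a point from camera to world coordinates). Camera axes: x right, y up, looking along -z (the intrinsics and any distortion apply to the point x, -y, -z); pixel columns grow to the right and rows downward; lengths in mm; the calibration is good to about 2 mm. A picture is of the moment at which its call begins. There is no depth.
- ctrl.finish_job(): hands the job in; it is judged then, once.
The state is a dict: "clock": time; "qpos": joint angles; "qd": joint speeds; "tau": joint torques, N m; "eef_pos": TCP position; "tool_rot": TCP orientation; "force": force on the tool from outside, world axes, zero at the start; "torque": the same for the moment, N m; "width": finger opening in mm; "gripper_force": force on a finger pad.
Only numpy, scipy, OpenCV 4.12 (cv2) and the standard library are available. Lean on these libraries where they do the work, as an engineer would, in place of code of your own. Each camera call takes 0.05 s, during which the arm holds its last target. There are 200 camera calls.

## Working session

There is one attempt and no reset: what is moved stays moved. The work goes in short steps, Python scripts to look and compute and a tool call to move; the robot and the scene stay as the last step left them, time stands still between calls to the robot, and variables do not carry over. Pictures are saved under pics/ and viewed, at most 10 in all, crops included, and the job is handed in when it is done.

Besides the shell and the picture viewer there is one more tool, called after "Emit:" as name(argument=value, ...) on one line, values as JSON. send_rows: Moves the arm, as the interface text tells. Its arguments: {"type":"object","properties":{"rows":{"type":"array","items":{"type":"array","items":{"type":"array","items":{"type":"number"}}}},"grip":{"type":"number"}},"required":["rows"]}

```bash
mkdir -p pics; python3 - <<'E'
from cell import ctrl
import cv2,json
s=ctrl.read_state();print({k:s[k] for k in('clock','eef_pos','tool_rot','force','width')})
import pickle
for n in('top','side'):
    d=ctrl.get_image(n);pickle.dump(d,open(f'pics/{n}0.pkl','wb'))
    cv2.imwrite(f'pics/{n}0.png',cv2.cvtColor(d['pixels'],cv2.COLOR_RGB2BGR))
    print(n,{k:(v.tolist() if hasattr(v,'tolist') else v) for k,v in d.items() if k!='pixels'})
E
```

```text
{'clock': 0.0, 'eef_pos': array([ 261.20250674, -594.66261638,  303.01704892]), 'tool_rot': array([-3.13970122e+00,  1.88762597e-05,  4.13836074e-01]), 'force': array([-0.52238077, -1.04166198, -0.13931464]), 'width': 85.42798528674867}
top {'fx': 413.9144570869342, 'fy': 413.9144570869342, 'cx': 276.66786711480216, 'cy': 206.8614174719391, 'extrinsics': [[0.006845213727138467, 0.9715690484589848, -0.23665740454406384, 407.69112757197985], [-0.9999646261020573, 0.00549390998969271, -0.006368947919231628, -62.107557991353836], [-0.004887698190613294, 0.23669262985891226, 0.9715722872626974, 930.3075756540763], [0.0, 0.0, 0.0, 1.0]]}
side {'fx': 385.20052593103424, 'fy': 385.20052593103424, 'cx': 273.37399591774385, 'cy': 206.10726364680224, 'extrinsics': [[-0.9974885570557344, 0.03945135240498049, -0.0588232040634232, 559.1026821219665], [-0.06951575572098005, -0.3861967847114863, 0.9197932393668975, 714.0998146197404], [0.013569754950260375, 0.9215723706101048, 0.3879693640980714, 447.57750300491983], [0.0, 0.0, 0.0, 1.0]]}
```

View pics/top0.png

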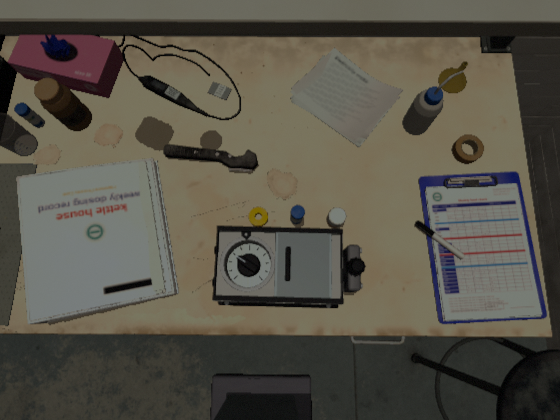

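View pics/side0.png

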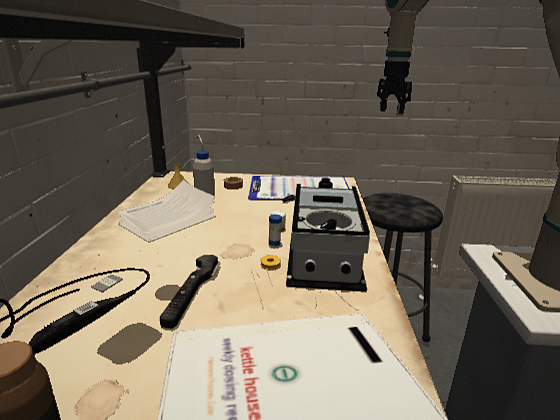

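The top view shows the pump with its well near (249,265), the tab near (246,236), the shutter ridge at (288,264), and the bystanders at (258,215), (297,213) and (336,216). I'll zoom in on the well.

```bash
cat > h.py <<'E'
import numpy as np,cv2,pickle
def ray(d,u,v,z):
    E=np.array(d['extrinsics']);r=E[:3,:3]@np.array([(u-d['cx'])/d['fx'],-(v-d['cy'])/d['fy'],-1])
    return E[:3,3]+r*(z-E[2,3])/r[2]
def proj(d,p):
    E=np.array(d['extrinsics']);c=E[:3,:3].T@(np.array(p)-E[:3,3])
    return np.array([d['cx']+d['fx']*c[0]/-c[2],d['cy']-d['fy']*c[1]/-c[2]])
def crop(d,x0,y0,w,h,k,name):
    im=cv2.cvtColor(d['pixels'],cv2.COLOR_RGB2BGR)[y0:y0+h,x0:x0+w]
    cv2.imwrite(name,np.clip(cv2.resize(im,None,fx=k,fy=k,interpolation=cv2.INTER_CUBIC)*1.3,0,255).astype('uint8'))
E
python3 - <<'E'
from h import *
d=pickle.load(open('pics/top0.pkl','rb'));crop(d,205,215,160,100,5,'pics/c0.png')
E
```

```text
(no output)
```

View pics/c0.png

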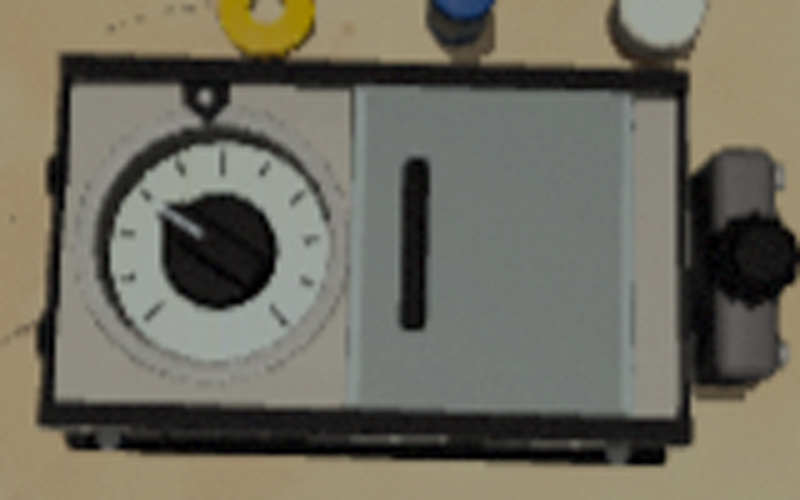

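The crop shows the nose tip at about (160,203), the tab tip at (208,122), the ridge ends at (415,158) and (413,328), and the rail corners. Converting these to world coordinates next.

```bash
cat > m.py <<'E'
from h import *
from scipy.optimize import least_squares
d=pickle.load(open('pics/top0.pkl','rb'))
f=lambda p,z: ray(d,205+(p[0]-2)/5,215+(p[1]-2)/5,z)
obs=[((62,57),(72,125,130.5)),((688,73),(72,-125,130.5)),((40,424),(-72,125,130.5)),((690,442),(-72,-125,130.5)),
((415,157),None),((413,330),None)]
for p,_ in obs[:4]: print(p,f(p,130.5).round(1))
P=np.array([f(p,130.5)[:2] for p,_ in obs[:4]]);Q=np.array([q[:2] for _,q in obs[:4]])
def tr(v,q): c,s=np.cos(v[2]),np.sin(v[2]);return np.array(v[:2])+np.array(q)@np.array([[c,s],[-s,c]])
r=least_squares(lambda v:(tr(v,Q)-P).ravel(),[450,0,0]);v=r.x
print('pump',v,'res',r.fun.round(1))
W=tr(v,[0,55]);print('well',W)
# ring check
print('ring LR',f((77,248),122).round(1),f((350,248),122).round(1),'skirt LR/TB',f((160,250),93.5).round(1),f((277,250),93.5).round(1),f((218,193),93.5).round(1),f((218,309),93.5).round(1))
tab=f((208,123),122.5)[:2];n=f((160,204),115.5)[:2];t=f((205,238),115.5)[:2]
print('tab',tab,np.linalg.norm(tab-W),'nose',n,np.linalg.norm(n-W))
g=lambda x:np.arctan2(x[1],x[0])
print('tab ang',g(tab-W),'nose',g(n-W),g(n-t))
a,b=f((415,157),142),f((413,330),142);print('ridge',a,b,(a+b)/2)
for nm,p,z in(('reel',(266,18),13),('tube',(463,5),78),('pot',(658,10),47)):print(nm,f(p,z).round())
s={'pos':0}
E
python3 m.py
```

```text
(62, 57) [563.1  60.3 130.5]
(688, 73) [ 558.1 -185.7  130.5]
(40, 424) [422.1  62.8 130.5]
(690, 442) [ 417.1 -182.2  130.5]
pump [ 4.90092894e+02 -6.11821988e+01 -2.05101910e-02] res [ 1.6  2.   1.4 -1.9 -1.4  2.4 -1.6 -2.5]
well [491.22087501  -6.19376676]
ring LR [489.1  52.7 122. ] [489.8 -53.6 122. ] skirt LR/TB [491.4  23.2  93.5] [491.7 -23.9  93.5] [5.146e+02 4.000e-01 9.350e+01] [468.1  -0.7  93.5]
tab [538.48570963   2.81888657] 48.11644740659464 nose [507.26181533  21.52513751] 32.025761816713484
tab ang 0.18842214590998166 nose 1.046185563133322 0.9383653538592802
ridge [522.65187667 -78.41258053 142.        ] [457.25639761 -77.70017659 142.        ] [489.95413714 -78.05637856 142.        ]
reel [604. -14.  13.]
tube [ 597. -100.   78.]
pot [ 602. -186.   47.]
```

Emit:
send_rows(rows=[[[1.5,-1.5,0,0,0,0],[4.5,-4.5,0,0,0,0],[7.5,-7.5,0,0,0,0],[10.5,-10.5,0,0,0,0],[13.5,-13.5,0,0,0,0],[16.5,-16.5,0,0,0,0],[19.5,-19.5,0,0,0,0],[22.5,-22.5,0,0,0,0],[25.5,-25.5,0,0,0,0],[28,-28,0,0,0,0]]], grip=140)

```text
clock: 1.1
eef_pos: [405.7, -223.7, 303.8]
tool_rot: [-3.141, -0.0, 0.415]
force: [0.5, 0.2, -0.3]
width: 38.1
gripper_force: 0.0
```

Emit:
send_rows(rows=[[[3,-3,0,0,0,-0.09],[6,-6,0,0,0,-0.18],[9,-9,0,0,0,-0.28],[12,-12,0,0,0,-0.38],[14.5,-14.6,0,0,0,-0.46],[16.5,-16.7,0,0,0,-0.526],[17,-17.2,0,0,0,-0.526],[17,-17.2,0,0,0,-0.526],[17,-17.2,0,0,0,-0.526],[17,-17.2,0,0,0,-0.526]]])

```text
clock: 2.1
eef_pos: [491.2, -2.1, 303.8]
tool_rot: [3.142, 0.001, 0.937]
force: [0.5, -0.3, 0.1]
width: 38.3
gripper_force: 0.0
```

```bash
cat > st.py <<'E'
from cell import ctrl
import numpy as np
s=ctrl.read_state()
print({k:(np.round(s[k],3).tolist()) for k in('clock','eef_pos','tool_rot','force','torque','width','gripper_force','qpos')})
E
python3 st.py
```

```text
{'clock': 2.1, 'eef_pos': [491.173, -2.117, 303.812], 'tool_rot': [3.142, 0.001, 0.937], 'force': [0.511, -0.332, 0.054], 'torque': [0.037, 0.017, 0.02], 'width': 38.3, 'gripper_force': 0.0, 'qpos': [0.068, 0.407, -0.168, 1.946, 0.094, 0.796, -0.786]}
```

Emit:
send_rows(rows=[[[0.14,-0.1,1,0,0,0],[0.14,-0.1,3,0,0,0],[0.14,-0.1,5,0,0,0],[0.14,-0.1,7,0,0,0],[0.14,-0.1,9,0,0,0],[0.14,-0.1,10.3,0,0,0],[0.14,-0.1,10.8,0,0,0],[0.14,-0.1,11,0,0,0],[0.14,-0.1,11,0,0,0]]])

```text
clock: 3.0
eef_pos: [491.8, 1.2, 194.0]
tool_rot: [3.141, -0.0, 0.939]
force: [0.5, 0.0, 0.2]
width: 38.7
gripper_force: 0.0
```

```bash
python3 - <<'E'
from h import *
from cell import ctrl
a=ctrl.get_image('side');b=ctrl.get_image('top')
crop(a,260,160,130,140,4,'pics/a.png');crop(b,205,215,130,140,4,'pics/b.png')
cv2.imwrite('pics/c1.png',cv2.resize(np.hstack([cv2.imread('pics/a.png')[:,:400],cv2.imread('pics/b.png')[:,:400]]),None,fx=1,fy=1))
E
```

```text
(no output)
```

View pics/c1.png

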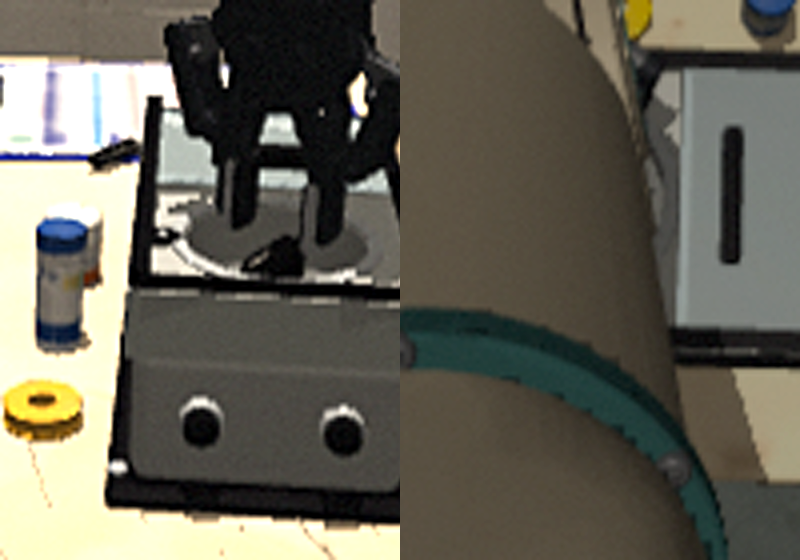

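The side view shows the fingertips straddling the knob: tips at about (240,225) and (325,240), knob at (278,255). The arm blocks the top view. I'll descend and grip.

Emit:
send_rows(rows=[[[0,0,0.4,0,0,0],[0,0,0.9,0,0,0],[0,0,1.4,0,0,0],[0,0,1.9,0,0,0],[0,0,2.2,0,0,0],[0,0,2.35,0,0,0],[0,0,2.35,0,0,0]]])

```text
clock: 3.8
eef_pos: [491.6, 1.4, 170.1]
tool_rot: [-3.141, 0.0, 0.94]
force: [-1.7, 0.0, -0.1]
width: 38.3
gripper_force: 0.0
```

Emit:
send_rows(rows=[[[0,0,0,0,0,0],[0,0,0,0,0,0],[0,0,0,0,0,0],[0,0,0,0,0,0],[0,0,0,0,0,0],[0,0,0,0,0,0]]], grip=240)

```text
clock: 4.4
eef_pos: [492.4, 0.9, 170.8]
tool_rot: [3.14, -0.001, 0.939]
force: [2.4, -3.3, 4.3]
width: 13.5
gripper_force: 60.0
```

```bash
python3 st.py
```

```text
{'clock': 4.4, 'eef_pos': [492.367, 0.929, 170.825], 'tool_rot': [3.14, -0.001, 0.939], 'force': [2.398, -3.271, 4.296], 'torque': [-0.635, -0.347, 0.045], 'width': 13.545, 'gripper_force': 59.955, 'qpos': [0.022, 0.62, -0.119, 2.069, 0.158, 0.46, -0.848]}
```

The bar is gripped (13.5 mm opening, 60 N). Turning it clockwise by 0.87.

Emit:
send_rows(rows=[[[0,0,0,0,0,0.06],[0,0,0,0,0,0.15],[0,0,0,0,0,0.25],[0,0,0,0,0,0.35],[0,0,0,0,0,0.45],[0,0,0,0,0,0.55],[0,0,0,0,0,0.65],[0,0,0,0,0,0.75],[0,0,0,0,0,0.83],[0,0,0,0,0,0.88]]])

```text
clock: 5.4
eef_pos: [492.8, 0.2, 170.8]
tool_rot: [3.14, -0.003, 0.056]
force: [1.8, -5.3, 3.3]
width: 13.8
gripper_force: 60.1
```

Emit:
send_rows(rows=[[[0,0,0,0,0,0],[0,0,0,0,0,0],[0,0,0,0,0,0]]])

```text
clock: 5.7
eef_pos: [492.9, 0.1, 170.8]
tool_rot: [3.14, -0.003, 0.058]
force: [2.3, -3.8, 4.3]
width: 13.2
gripper_force: 59.8
```

Emit:
send_rows(rows=[[[0,0,0,0,0,0],[0,0,0,0,0,0],[0,0,0,0,0,0],[0,0,0,0,0,0]]], grip=140)

```text
clock: 6.1
eef_pos: [491.3, 1.9, 170.2]
tool_rot: [-3.141, 0.001, 0.06]
force: [-0.1, -0.2, 0.9]
width: 38.7
gripper_force: 0.0
```

Emit:
send_rows(rows=[[[0,0,-0.5,0,0,0],[0,0,-2,0,0,0],[0,0,-4,0,0,0],[0,0,-6,0,0,0],[0,0,-7,0,0,0],[0,-3,-7,0,0,0],[0,-7,-7,0,0,0],[0,-11,-7,0,0,0],[0,-15,-7,0,0,0],[0,-18,-7,0,0,0]]])

```text
clock: 7.1
eef_pos: [480.2, 184.0, 240.3]
tool_rot: [-3.141, 0.0, 0.062]
force: [0.3, -0.3, -0.7]
width: 38.3
gripper_force: 0.0
```

```bash
python3 st.py; python3 - <<'E'
from h import *
from cell import ctrl
b=ctrl.get_image('top');pickle.dump(b,open('pics/top1.pkl','wb'));crop(b,205,215,160,100,5,'pics/c2.png')
E
```

```text
{'clock': 7.1, 'eef_pos': [480.218, 183.952, 240.316], 'tool_rot': [-3.141, 0.0, 0.062], 'force': [0.252, -0.346, -0.672], 'torque': [-0.041, 0.01, -0.013], 'width': 38.347, 'gripper_force': 0.0, 'qpos': [-0.536, 0.531, 0.17, 1.963, -0.142, 0.659, -1.786]}
```

View pics/c2.png

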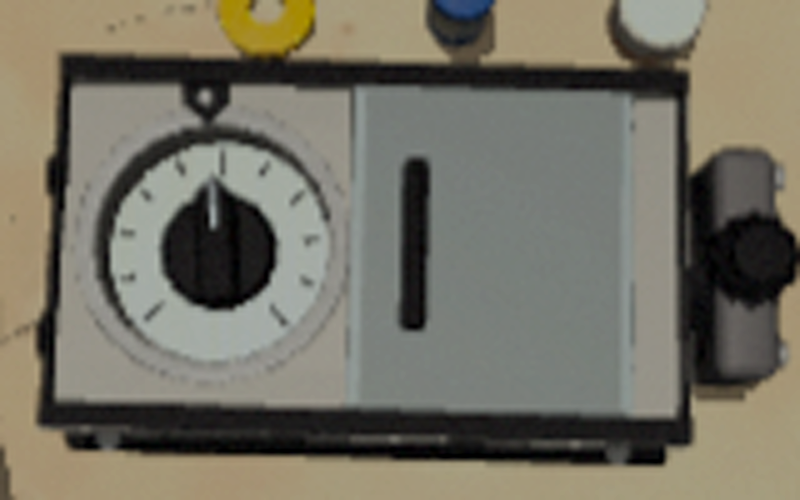

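The nose now points at the tab: tip at about (212,177), tab tip at (208,122). A quick numeric check of the angle.

```bash
sed -i '$d' m.py; cat >> m.py <<'E'
W=np.array([491.4,-0.2]);n=f((212,177),115.5)[:2];t=f((213.5,228),115.5)[:2]
h=f((207,97),123.5)[:2]
print('---nose',n-W,g(n-W),g(n-t),'tab',tab-W,g(tab-W),g(h-W))
E
python3 m.py|tail -1
```

```text
---nose [26.66950901  1.47620067] 0.0552952003436459 0.05309475553648155 tab [47.08570963  3.01888657] 0.0640270729106895 0.062499453810009854
```

Measured alignment error is about 0.01 rad. Next the shutter: close the fingers, go to the right of the ridge, and push it left.

Emit:
send_rows(rows=[[[-0.1,1.5,0,0,0,0.02],[-0.2,5,0,0,0,0.04],[-0.3,9,0,0,0,0.08],[-0.4,13,0,0,0,0.08],[-0.5,17,0,0,0,0.08],[-0.6,21,0,0,0,0.08],[-0.7,25,0,0,0,0.08],[-0.8,28,0,0,0,0.08],[-0.8,30,0,0,0,0.08],[-0.8,30,0,0,0,0.08]]], grip=255)

```text
clock: 8.15
eef_pos: [489.8, -123.7, 240.5]
tool_rot: [3.139, 0.0, -0.028]
force: [-0.3, 0.9, -0.0]
width: -0.0
gripper_force: 0.0
```

Emit:
send_rows(rows=[[[0,0,0,0,0,0],[0,0,0.5,0,0,0],[0,0,1.2,0,0,0],[0,0,2,0,0,0],[0,0,2.7,0,0,0],[0,0,3.2,0,0,0],[0,0,3.45,0,0,0],[0,0,3.45,0,0,0]]])

```text
clock: 8.95
eef_pos: [490.7, -118.8, 205.5]
tool_rot: [-3.141, 0.001, -0.02]
force: [0.5, -0.2, 0.7]
width: 0.1
gripper_force: 0.0
```

```bash
python3 st.py
```

```text
{'clock': 8.95, 'eef_pos': [490.716, -118.846, 205.48], 'tool_rot': [-3.141, 0.001, -0.02], 'force': [0.524, -0.217, 0.661], 'torque': [0.047, -0.031, -0.033], 'width': 0.091, 'gripper_force': 0.0, 'qpos': [0.083, 0.576, 0.145, 2.016, -0.148, 0.561, -1.261]}
```

Emit:
send_rows(rows=[[[0,-1,0,0,0,0],[0,-2,0,0,0,0],[0,-3,0,0,0,0],[0,-4,0,0,0,0],[0,-5,0,0,0,0],[0,-6,0,0,0,0],[0,-7,0,0,0,0],[0,-8,0,0,0,0],[0,-9,0,0,0,0],[0,-10,0,0,0,0]]])

```text
clock: 9.95
eef_pos: [493.1, -18.1, 206.0]
tool_rot: [3.142, -0.0, -0.02]
force: [1.3, -1.9, 1.7]
width: -0.3
gripper_force: 1.1
```

Emit:
send_rows(rows=[[[0,-0.5,0,0,0,0],[0,-1,0,0,0,0],[0,-1.5,0,0,0,0],[0,-2,0,0,0,0],[0,-2.3,0,0,0,0],[0,-2.3,0,0,0,0]]])

```text
clock: 10.55
eef_pos: [493.3, 4.7, 205.9]
tool_rot: [-3.141, 0.0, -0.02]
force: [0.4, 0.2, -0.2]
width: 0.2
gripper_force: 0.0
```

```bash
python3 st.py;python3 - <<'E'
from h import *
from cell import ctrl
a=ctrl.get_image('side');crop(a,260,160,130,140,4,'pics/c3.png')
E
```

```text
{'clock': 10.55, 'eef_pos': [493.334, 4.702, 205.887], 'tool_rot': [-3.141, 0.0, -0.02], 'force': [0.372, 0.166, -0.231], 'torque': [-0.008, -0.051, -0.017], 'width': 0.179, 'gripper_force': 0.039, 'qpos': [-0.181, 0.564, 0.168, 2.046, -0.174, 0.544, -1.48]}
```

View pics/c3.png

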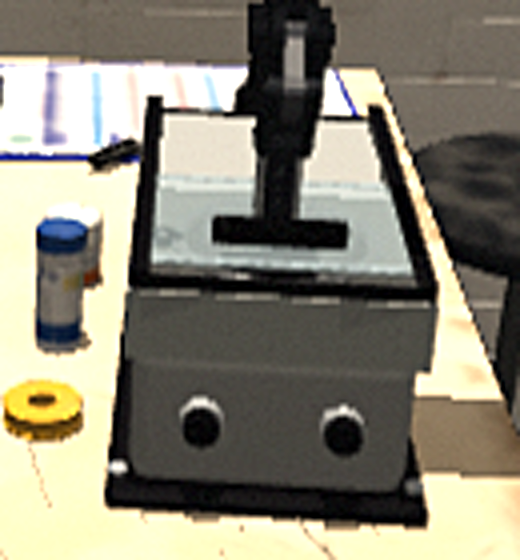

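The shutter is sliding with the fingers behind the ridge, which is at (280,232) in the crop. It is nearly shut, with its leading edge at about row 268 and the end near 280. I'll push slowly and watch for force at the stop.

Emit:
send_rows(rows=[[[0,-0.3,0,0,0,0],[0,-0.6,0,0,0,0],[0,-0.9,0,0,0,0],[0,-1.2,0,0,0,0]]])

```text
clock: 11.0
eef_pos: [493.2, 16.2, 205.7]
tool_rot: [3.141, 0.001, -0.02]
force: [-1.6, -0.4, -0.3]
width: -0.2
gripper_force: 0.7
```

Emit:
send_rows(rows=[[[0,-0.2,0,0,0,0],[0,-0.4,0,0,0,0],[0,-0.6,0,0,0,0]]])

```text
clock: 11.3
eef_pos: [493.2, 17.7, 205.7]
tool_rot: [3.136, 0.001, -0.023]
force: [-0.8, -16.5, -0.5]
width: 0.0
gripper_force: 7.4
```

A 16.5 N reaction suggests the end stop. Backing off, lifting clear, and looking.

Emit:
send_rows(rows=[[[0,0,0,0,0,0],[0,0,0,0,0,0],[0,0.5,0,0,0,0],[0,1.2,0,0,0,0],[0,1.2,-1.5,0,0,0],[0,1.2,-4,0,0,0],[0,3,-7,0,0,0],[0,7,-9,0,0,0],[0,11,-10,0,0,0],[0,15,-10,0,0,0]]])

```text
clock: 12.3
eef_pos: [491.8, -128.7, 307.9]
tool_rot: [-3.141, -0.005, -0.018]
force: [0.3, 0.9, -0.6]
width: -0.1
gripper_force: 0.0
```

Emit:
send_rows(rows=[[[0,4,0,0,0,0],[0,8,0,0,0,0],[0,12,0,0,0,0],[0,15,0,0,0,0],[0,15,0,0,0,0]]])

```text
clock: 12.8
eef_pos: [486.8, -282.8, 306.1]
tool_rot: [3.138, -0.001, -0.027]
force: [-0.9, 0.5, -0.0]
width: -0.1
gripper_force: 0.0
```

```bash
python3 st.py; python3 - <<'E'
from h import *
from cell import ctrl
b=ctrl.get_image('top');pickle.dump(b,open('pics/top2.pkl','wb'));crop(b,205,215,160,100,5,'pics/c4.png')
E
```

```text
{'clock': 12.8, 'eef_pos': [486.774, -282.838, 306.124], 'tool_rot': [3.138, -0.001, -0.027], 'force': [-0.874, 0.493, -0.015], 'torque': [0.049, 0.086, -0.031], 'width': -0.102, 'gripper_force': 0.0, 'qpos': [0.321, 0.508, 0.233, 1.769, -0.143, 0.879, -0.981]}
```

View pics/c4.png

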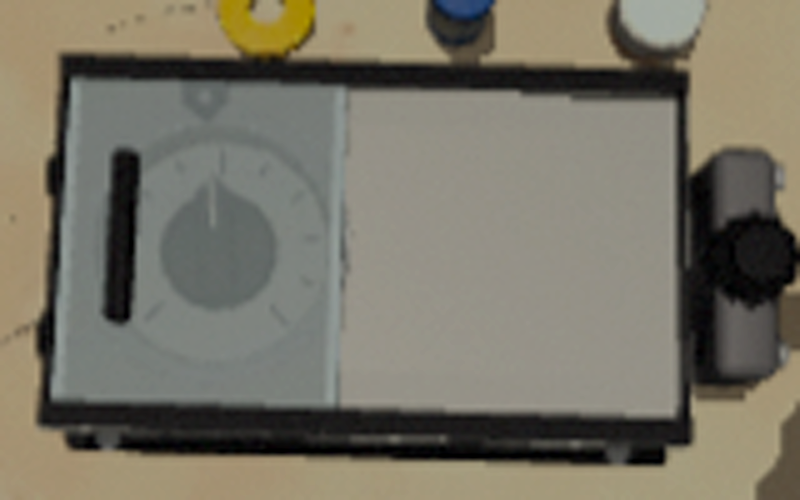

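The shutter now covers the well: ridge at (121,236), right edge at x≈342, left edge against the left end at x≈62. The knob still points at the tab. I'll check the travel numerically.

```bash
cat >> m.py <<'E'
print('---')
a,b=f((126,150),142),f((117,322),142);print('ridge',(a+b)/2)
for p,z in [((61,240),128),((342,240),128),((355,240),128),((630,240),128),((50,240),120),((690,240),120)]: print(p,f(p,z).round(1))
E
python3 m.py|sed '1,/^---$/d'
```

```text
ridge [492.0860437   33.07323116 142.        ]
(61, 240) [491.6  58.1 128. ]
(342, 240) [492.3 -50.5 128. ]
(355, 240) [492.3 -55.5 128. ]
(630, 240) [ 493.  -161.7  128. ]
(50, 240) [492.4  63.6 120. ]
(690, 240) [ 494.  -186.1  120. ]
```

The ridge travelled about 111 mm against a hard stop. The plate is centred over the well and sits against the left end, and the arm is clear, so I'm handing in.

```bash
python3 -c "
from cell import ctrl
print(ctrl.finish_job())"
```

```text
the job is handed in; nothing more can be done
None
```

I turned the knob clockwise to about 0.01 rad off the tab by camera, pushed the shutter left until it hit its stop at about 16 N, saw no sign that the things behind the pump had moved, and handed the job in at about 13 s; no verdict came back.

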